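Zero the piece counter, then gather the spacers in the tray's pouring corner

TASK

Ready a batch of five brass spacers for counting: take the stylus from its stand, zero the piece counter by pressing its recessed reset button all the way down with the stylus tip, and stand the stylus back in the hole of its stand. Then lift the parts tray clear of the bench by its bridge handle and tilt it towards its cut-off pouring corner until all five spacers have slid together into that corner, none spilled. Finish while still holding the tray in the air, tilted and steady like that; leave the chuck, the gauge block and the riser where they are.

Things in the scene. Friction and masses are not known exactly. Their poses are not given: they have to be found in the camera images.
- stylus_grip (a point): Centre of the black grip of the stylus: a round tool, 108 mm long in all, 70 g, that stands upright in the stand, point down. The grip is a cylinder 20 mm across and 62 mm long with a steel band near its top; below it is a steel shank 9 mm across and 46 mm long, tapering over the last 10 mm to a flat tip 5 mm across. This point is on the axis, 78 mm above the tip (32 mm above the grip's lower end; 30 mm below the stylus's top). z points from tip to top.
- stylus_tip (a point): Centre of the flat 5 mm tip of the stylus, at its lower end; z points along the stylus to its top.
- stylus: The stylus itself; origin at its tip. 14 mm above the bench when it stands in the stand.
- stand: Steel block 70 x 70 x 60 mm high, fixed to the bench; origin at the centre of its underside. It has one hole in the middle of its top. The grip's shoulder rests on the block's top when the stylus is in.
- stand_hole0 (a point): Centre of the mouth of the stand's hole, on the block's top, 60 mm above the bench. The hole is upright, 15 mm across, 52 mm deep, with a 2 mm chamfer.
- counter: The piece counter, a flat box 110 x 85 x 48 mm high, fixed to the bench; origin at the centre of its underside, x towards the display half; the well's centre is at x = -22 mm.
- reset_well (a point): Centre of the mouth of the round well in the counter's top, 48 mm above the bench. The counter is a flat box, 110 x 85 x 48 mm high, grey with a black top and a dark blank display on the far half, fixed to the bench (x of this frame: towards the display). The well is 18 mm across; in it lies the white reset button, 15 mm across, its top 9.5 mm below the mouth, so that fingers do not fit.
- button_top (a point): Centre of the top of the reset button, in the well (38.5 mm above the bench when not pressed).
- reset_button (a joint): Travel of the reset button in m: 0 is up, 0.004 fully down; it springs back. It begins to move at about 1.5 N and is fully down at 4.5 N.
- tray: Grey plastic parts tray, 196 mm (x) x 146 mm (y), walls 40 mm high and 4 mm thick, floor 4 mm thick, 0.32 kg empty; origin at the centre of its underside, z up. Its +x +y corner is cut off at 45 degrees (34 mm along each side) and has a lower lip, 24 mm high: the pouring corner. A bridge handle spans the tray's middle along y.
- tray_handle (a point): Centre of the bar of the tray's bridge handle, an aluminium bar 14 mm wide (x), 20 mm high (z), 146 mm long (y), 105 mm above the tray's underside and over the tray's centre; the space under the bar is open (95 mm to the tray's underside). Axes as the tray.
- tray_corner (a point): The point on the tray's inner floor level (4 mm above the underside) where the two inner walls would meet at the pouring corner if it were not cut off: 94 mm in x and 69 mm in y from the tray's centre. Axes as the tray.
- spacer0_center (a point): Centre of a loose brass spacer, a flat round disc 22 mm across and 12 mm high, 28 g, lying in the tray. It slides on the tray's smooth floor and walls at a friction of about 0.13 to 0.19.
- spacer1_center (a point): Centre of a loose brass spacer, a flat round disc 22 mm across and 12 mm high, 28 g, lying in the tray. It slides on the tray's smooth floor and walls at a friction of about 0.13 to 0.19.
- spacer2_center (a point): Centre of a loose brass spacer, a flat round disc 22 mm across and 12 mm high, 28 g, lying in the tray. It slides on the tray's smooth floor and walls at a friction of about 0.13 to 0.19.
- spacer3_center (a point): Centre of a loose brass spacer, a flat round disc 22 mm across and 12 mm high, 28 g, lying in the tray. It slides on the tray's smooth floor and walls at a friction of about 0.13 to 0.19.
- spacer4_center (a point): Centre of a loose brass spacer, a flat round disc 22 mm across and 12 mm high, 28 g, lying in the tray. It slides on the tray's smooth floor and walls at a friction of about 0.13 to 0.19.
- chuck: Bystander: three-jaw chuck, 124 mm across, with a brass bearing cage on top, 99 mm high in all, 2.5 kg; origin at the centre of its underside.
- gauge_block: Bystander: steel block 60 x 30 x 30 mm; origin at the centre of its underside.
- riser: Bystander: dark steel spool, 44 mm across, 52 mm high; origin at the centre of its underside.
Mind the look-alikes: they are no part of the job. Of the things shaped like the counter, the grey one is meant.

How it is judged:
On the way, in this order (a step that is already met when the one before it is completed fails the run):
1. the reset button is pressed fully down by the stylus tip (value of joint reset_button above 0.003 m and distance between stylus_tip and button_top below 0.01 m), for 0.1 s.
2. the stylus stands in its stand's hole again, let go (horizontal distance between stylus_tip and stand_hole0 below 0.008 m and z of stylus_tip in the frame of stand below 0.022 m and angle between stylus_tip's own z axis and vertical below 0.15 rad and contact force between the fingers and stylus below 0.3 N), for 0.2 s.
3. the tray is lifted clear of the bench by its handle (height (world z) of tray_corner above 0.03 m and contact force between the fingers and tray above 2 N and distance between the grasp point and tray_handle below 0.085 m), for 0.2 s.
At the end, for the whole second after the job is handed in: Tray held by its handle, pouring corner over 30 mm above the bench, resting on nothing, tilted 13 to 57 degrees and still; all five spacers centred within 95 mm of the pouring corner point; button up; stylus upright in its stand hole, over 38 mm deep (all of step 3 and horizontal distance between stylus_tip and stand_hole0 below 0.008 m and z of stylus_tip in the frame of stand below 0.022 m and angle between stylus_tip's own z axis and vertical below 0.15 rad and angle between tray's own z axis and vertical between 0.23 and 1 rad and linear speed of tray below 0.03 m/s and angular speed of tray below 0.2 rad/s and contact force between tray and stand below 0.2 N and contact force between tray and stylus below 0.2 N and contact force between tray and counter below 0.2 N and contact force between tray and chuck below 0.2 N and contact force between tray and gauge_block below 0.2 N and contact force between tray and riser below 0.2 N and value of joint reset_button below 0.001 m and distance between each of spacer0_center, spacer1_center, spacer2_center, spacer3_center, spacer4_center and tray_corner below 0.095 m); the arm keeps its last pose, push and grip.
It fails at once if the chuck is pushed more than 20 mm from its place (distance of chuck from where it was at the start of the episode above 0.02 m).
It fails at once if the gauge block is pushed more than 20 mm from its place (distance of gauge_block from where it was at the start of the episode above 0.02 m).
It fails at once if the riser is pushed more than 20 mm from its place (distance of riser from where it was at the start of the episode above 0.02 m).
It fails at once if a spacer is spilled out of the tray ((z of spacer0_center in the frame of tray above 0.06 m or z of spacer0_center in the frame of tray below -0.01 m) or (z of spacer1_center in the frame of tray above 0.06 m or z of spacer1_center in the frame of tray below -0.01 m) or (z of spacer2_center in the frame of tray above 0.06 m or z of spacer2_center in the frame of tray below -0.01 m) or (z of spacer3_center in the frame of tray above 0.06 m or z of spacer3_center in the frame of tray below -0.01 m) or (z of spacer4_center in the frame of tray above 0.06 m or z of spacer4_center in the frame of tray below -0.01 m)).
It also fails if it takes over 72 s, if anything falls off the work surface, if the arm or the gripper's body presses on something with over 40 N, if the wrist force passes 120 N, or if a joint passes its speed limit or range.

ROBOT

A 6-joint arm with a two-finger parallel gripper is mounted at the origin on the work surface. World frame = base frame: x ahead of the robot, y to its left, z up, the work surface at z = 0. Lengths are in m, angles in rad, forces in N, time in s.
With the tool pointing down it reaches from about 0.35 to 0.875 m from the base axis. Payload 15.5 kg.
Tool frame: the origin (TCP) lies at the centre of the arm's flange, where the gripper is bolted on; the fingertips stand ctrl.finger_overhang ahead of it and the grasp point (between the pads) lies 155 mm ahead of it (ctrl.finger_overhang is the distance from the TCP to the fingertips, in m); x points along the fingers, y is the direction in which the jaws open and shut, and the axes are right-handed (so a half turn about x gives the same grasp; the last joint's range is limited). The gripper opens to 85 mm and grips with 20 to 120 N. Pads are 22 mm wide; open, the fingers measure 114 mm over their backs; the gripper's body (76 mm by 85 mm) begins 54 mm behind the grasp point. The pads swing forward as they close: fully open they stand 13 mm farther back than shut.
Start: joints at [1.226, 0.494, 1.345, -0, 1.302, -0.096], TCP at [0.154, 0.606, 0.405] pointing down, gripper open.
Joint ranges: [-2.91, 2.91], [-0.82, 2.16], [0.22, 2.67], [-1.22, 4.37], [0.12, 2.79], [-3.08, 3.08]. Speed limits (rad/s): [1.89, 1.89, 2.57, 3.01, 3.01, 3.01].

INTERFACE

Orientations are given as a rotation vector (axis times angle).
In Python, from workcell import ctrl gives the robot as it stands.
- The arm moves only by the tool send_rows, never from a script. Its arguments are lists of equal length, an entry for each row: "travel": the shift along the world's x, y, z in cm, a list of three; "rotation": the turn, a rotation vector about the world's x, y, z in degrees, a list of three; "jaw": the finger opening in cm, from 0 to 8.54. A call has 1 to 8 rows; each row is the pose to reach, as a shift and turn from the pose measured when the call began; what a row does not reach only later rows make up. A row lasts 1/8 s, in which the tool goes at most 62.5 mm and 10.7 degrees, less where a joint would pass 70% of its speed; a pose out of reach is approached as far as the arm can. A call with a gripper value outside its range is refused whole. The fingers move at their own pace and stop on an object; the grip force is fixed at half the most. Time passes only in rows, so rows that repeat a pose let the fingers close. It gives the time, the measured TCP pose, the force and the opening at its end, in the units of the state.
- ctrl.sense(): the state, without advancing time (a new reading comes with each control period).
- ctrl.snapshot(name): name is "scene" or "side" or "wrist"; returns the picture (480x640x3 uint8, red, green, blue); there is no depth.
- ctrl.get_calibration(name): a dict with "vfov" (degrees; the focal length in pixels is half the picture's height over the tangent of half this angle, whatever the lens; pixels are square), "cx", "cy" (the principal point, pixels), "R" (3x3) and "t" (3): a world point X has camera coordinates R X + t. Camera axes: x right, y down, z forward; pixel columns grow to the right and rows downward; lengths in m; the calibration is good to about 2 mm. A picture is of the moment at which its call begins: read the wrist's pose just before it. get_calibration takes no time and is no camera call; for the wrist camera it gives the pose at the moment of the call.
- ctrl.sign_off(): hands the job in, once; it reports no verdict.
Trained networks look in the newest picture that a camera, given by its name, has taken for a name from the list of things; names that differ only in an ending like _2 or _b are one class to them, and where a whole thing is asked for, a point or a joint stands for the part that bears it (a point fixed in the world has none). Each returns a list of dicts, best first, with "confidence" (0 to 1); they miss things now and then, are a little off and sometimes report something else, mostly with a low value. They report only what shows in the picture. A call takes as long as a camera call. They do not tell look-alikes from the thing itself.
- ctrl.recognise(camera, thing): "pixel" ([column, row] in pixels, amid what is visible of it).
The state is a dict: "clock": time; "qpos": joint angles; "joint_velocities": joint speeds; "joint_torque": joint torques, N m; "tcp_pos": TCP position; "tcp_rot": TCP orientation; "contact_force": force on the tool from outside, world axes, zero at the start; "moment": the same for the moment, N m; "finger_gap": opening from 0.0 (shut) to 1.0 (fully open).
Only numpy, scipy, OpenCV 4.12 (cv2) and the standard library are available. Lean on these libraries where they do the work, as an engineer would, in place of code of your own. Each camera call takes 0.05 s, during which the arm holds its last target.

## Working session

There is one attempt and no reset: what is moved stays moved. The work goes in short steps, Python scripts to look and compute and a tool call to move; the robot and the scene stay as the last step left them, time stands still between calls to the robot, and variables do not carry over. Pictures are saved under pics/ and viewed, and the job is handed in when it is done.

Besides the shell and the picture viewer there is one more tool, called after "Call:" as name(argument=value, ...) on one line, values as JSON. send_rows: Moves the arm, as the interface text tells. Its arguments: {"type":"object","properties":{"travel":{"type":"array","items":{"type":"array","items":{"type":"number"}}},"rotation":{"type":"array","items":{"type":"array","items":{"type":"number"}}},"jaw":{"type":"array","items":{"type":"number"}}},"required":["travel","rotation","jaw"]}

```bash
mkdir -p pics; ls; cat > h.py <<'E'
import numpy as np, cv2
from workcell import ctrl
def snap(n,f):
    im=ctrl.snapshot(n); cv2.imwrite('pics/'+f,im[:,:,::-1]); return im
def cal(n):
    c=ctrl.get_calibration(n); f=240/np.tan(np.radians(c['vfov'])/2)
    return f,c['cx'],c['cy'],np.array(c['R']),np.array(c['t'])
def ray(c,p):
    f,cx,cy,R,t=c
    d=R.T@np.array([(p[0]-cx)/f,(p[1]-cy)/f,1.]); return -R.T@t,d
def atz(c,p,z):
    o,d=ray(c,p); return o+d*(z-o[2])/d[2]
def proj(c,X):
    f,cx,cy,R,t=c; q=R@np.array(X)+t; return np.array([cx+f*q[0]/q[2],cy+f*q[1]/q[2]])
E
python3 - <<'E'
from h import *
s=ctrl.sense(); print(s, ctrl.finger_overhang)
for n in ['scene','side','wrist']:
    c=cal(n); snap(n,n+'0.png'); print(n,c[0],c[1],c[2],'cam at',-c[3].T@c[4],c[3][2], {k:v for k,v in ctrl.get_calibration(n).items() if k not in('R','t')})
    for th in ['stylus_grip','stand','counter','reset_well','tray_handle','tray','tray_corner','spacer0_center','chuck','gauge_block','riser']:
        print(th,[([round(v) for v in r['pixel']],round(r['confidence'],2)) for r in ctrl.recognise(n,th)])
print(ctrl.sense()['clock'])
E
```

```text
pics
{'clock': 0.0, 'qpos': array([ 1.22648652e+00,  4.94182015e-01,  1.34617455e+00,  8.35988435e-06,
        1.30248526e+00, -9.54847371e-02]), 'joint_velocities': array([-2.28000177e-04,  1.18054372e-03,  5.51244182e-04,  6.83759169e-05,
        6.50169168e-04,  3.69362980e-04]), 'joint_torque': array([-2.58974636e-03, -8.82142067e+01, -3.83870494e+01, -1.81236924e-04,
        1.00029135e-02, -8.95698491e-06]), 'tcp_pos': array([0.15384697, 0.60560084, 0.40408613]), 'tcp_rot': array([ 0.19438678,  1.56223572, -0.19630308]), 'contact_force': array([-0.0998306 ,  0.48259955,  0.63431243]), 'moment': array([-0.00569016, -0.00506119, -0.03492339]), 'finger_gap': 0.9995388252755124} 0.1734
scene 506.0858263725329 318.99241396521654 239.7710815980355 cam at [1.15417737 0.18444021 0.86711464] [-0.62244391 -0.12269607 -0.77298723] {'vfov': 50.74322257859373, 'cx': 318.99241396521654, 'cy': 239.7710815980355}
stylus_grip [([151, 194], 0.63), ([218, 268], 0.21)]
stand [([157, 214], 0.98)]
counter [([134, 270], 0.87), ([200, 172], 0.87), ([182, 354], 0.82), ([214, 269], 0.77), ([265, 206], 0
[... 850 characters left out ...]
4), ([328, 196], 0.92), ([260, 178], 0.78), ([335, 152], 0.74), ([443, 185], 0.71)]
tray_handle [([311, 295], 0.93)]
tray [([308, 292], 0.9)]
tray_corner [([306, 292], 0.75)]
spacer0_center [([328, 273], 0.48)]
chuck [([178, 386], 0.7)]
gauge_block [([236, 229], 0.77), ([395, 144], 0.51)]
riser [([309, 291], 0.65), ([290, 149], 0.56)]
wrist 431.9389582043607 317.88141150766467 243.44807433945084 cam at [0.07358262 0.62651003 0.37356503] [ 0.31174423 -0.07933971 -0.9468478 ] {'vfov': 58.11608283442781, 'cx': 317.88141150766467, 'cy': 243.44807433945084}
stylus_grip []
stand []
counter []
reset_well []
tray_handle []
tray []
tray_corner []
spacer0_center []
chuck []
gauge_block []
riser []
1.8
```

View pics/scene0.png

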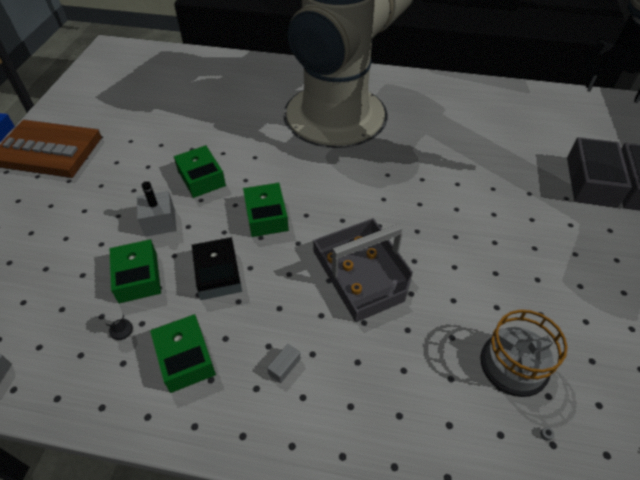

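View pics/side0.png

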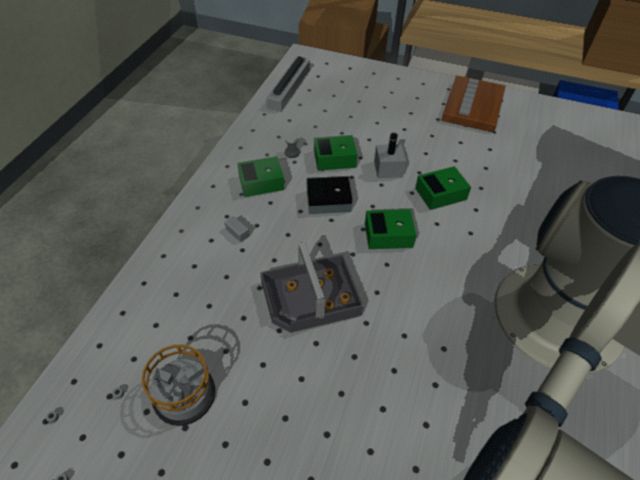

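```bash
python3 - <<'E'
import cv2
a=cv2.imread('pics/scene0.png')[130:380,90:310]; b=cv2.imread('pics/side0.png')[110:260,220:490]
cv2.imwrite('pics/crop_a.png',cv2.resize(a,None,fx=2.3,fy=2.3,interpolation=2)); cv2.imwrite('pics/crop_b.png',cv2.resize(b,None,fx=2.9,fy=2.9,interpolation=2))
E
```

```text
(no output)
```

View pics/crop_a.png

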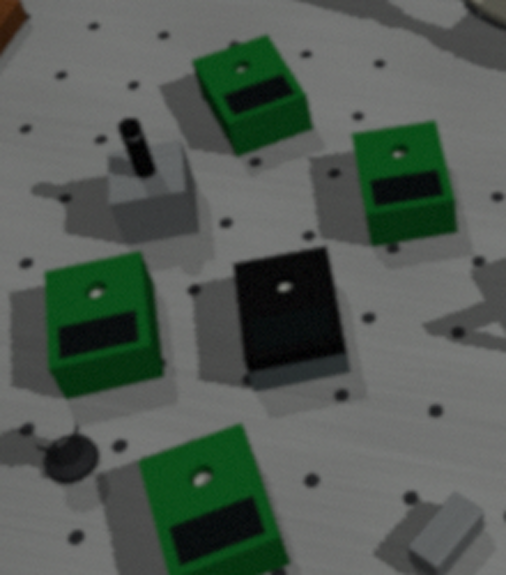

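View pics/crop_b.png

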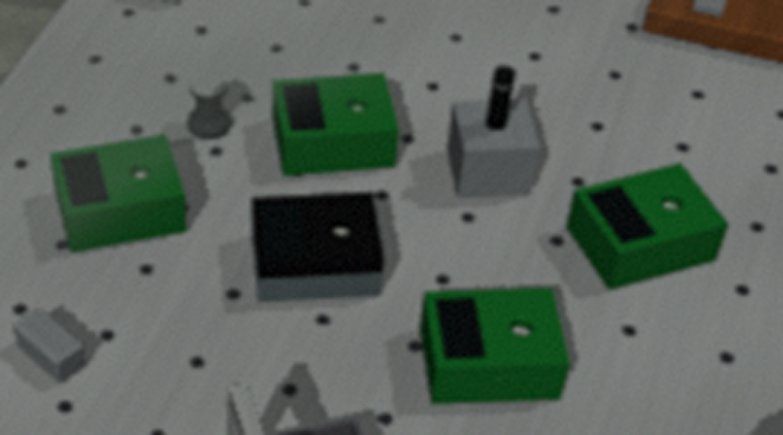

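```bash
python3 - <<'E'
from h import *
a,b=cal('scene'),cal('side')
def tri(p,q):
    o1,d1=ray(a,p);o2,d2=ray(b,q);d1/=np.linalg.norm(d1);d2/=np.linalg.norm(d2)
    A=np.array([[1,-d1@d2],[d1@d2,-1]]);s=np.linalg.solve(A,[d1@(o2-o1),d2@(o2-o1)])
    P,Q=o1+s[0]*d1,o2+s[1]*d2; return (P+Q)/2,np.linalg.norm(P-Q)
print('well',tri((213.9,254.8),(337.9,189.7)),atz(a,(213.9,254.8),.043),atz(b,(337.9,189.7),.043))
print('styl top',tri((146.5,184.3),(393.4,134.8)),atz(a,(146.5,184.3),.122),atz(b,(393.4,134.8),.122))
print('styl base',tri((153.5,204.8),(391.4,152.8)))
# stand top corners, counter top corners
for p in [(108,160),(180,143),(193,190),(113,207)]: print('st',atz(a,(p[0]/2.3+90,p[1]/2.3+130),.06))
for p in [(235,263),(325,248),(348,353),(247,370)]: print('co',atz(a,(p[0]/2.3+90,p[1]/2.3+130),.048))
for p in [(253,197),(378,193),(383,273),(257,277)]: print('coS',atz(b,(p[0]/2.9+220,p[1]/2.9+110),.048))
E
python3 - <<'E'
import cv2
a=cv2.imread('pics/scene0.png')[205:330,300:425]; b=cv2.imread('pics/side0.png')[225:340,250:380]
cv2.imwrite('pics/tr_a.png',cv2.resize(a,None,fx=4.5,fy=4.5,interpolation=2)); cv2.imwrite('pics/tr_b.png',cv2.resize(b,None,fx=5,fy=5,interpolation=2))
E
```

```text
well (array([ 0.56700801, -0.1540005 ,  0.03883275]), np.float64(0.0030096933685654125)) [ 0.57116919 -0.1508783   0.043     ] [ 0.56550814 -0.15191982  0.043     ]
styl top (array([ 0.47388466, -0.3190622 ,  0.12100151]), np.float64(0.002080198113791433)) [ 0.47580358 -0.31724267  0.122     ] [ 0.47350119 -0.31939109  0.122     ]
styl base (array([ 0.47181788, -0.32222464,  0.05652158]), np.float64(0.0035692610608683787))
st [ 0.46843234 -0.36029985  0.06      ]
st [ 0.43358612 -0.30105877  0.06      ]
st [ 0.48971908 -0.26571268  0.06      ]
st [ 0.52409969 -0.33064283  0.06      ]
co [ 0.55711097 -0.20201612  0.048     ]
co [ 0.5246449  -0.12742238  0.048     ]
co [ 0.63217208 -0.07345556  0.048     ]
co [ 0.66506228 -0.15186825  0.048     ]
coS [ 0.65296859 -0.15905968  0.048     ]
coS [ 0.54925126 -0.20479466  0.048     ]
coS [ 0.51479227 -0.11200218  0.048     ]
coS [ 0.61447279 -0.06836278  0.048     ]
```

View pics/tr_a.png

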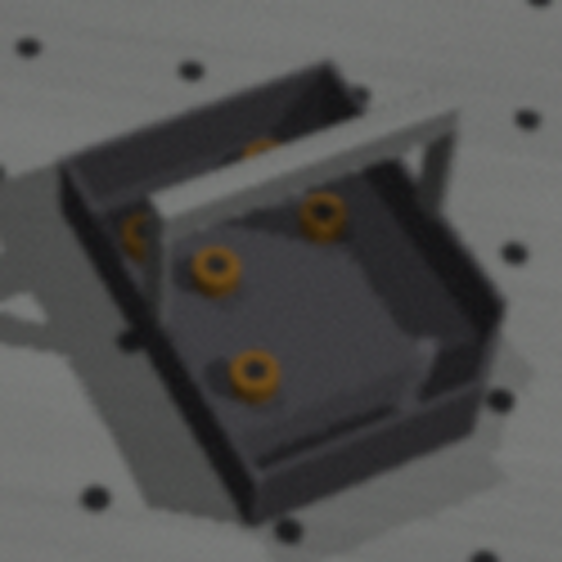

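View pics/tr_b.png

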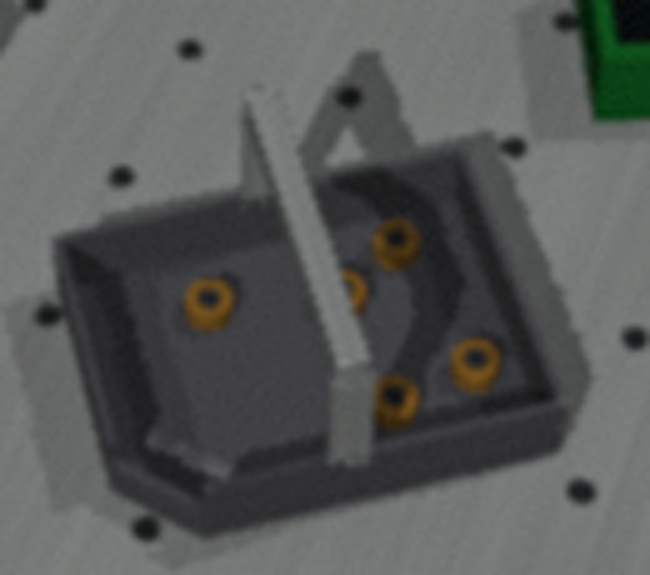

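```bash
python3 - <<'E'
from h import *
from scipy.spatial.transform import Rotation as Ro
a,b=cal('scene'),cal('side')
s=ctrl.sense(); print(np.round(Ro.from_rotvec(s['tcp_rot']).as_matrix(),3))
def A(p,z): return np.round(atz(a,(p[0]/4.5+300,p[1]/4.5+205),z),4)
def B(p,z): return np.round(atz(b,(p[0]/5+250,p[1]/5+225),z),4)
print('rim scene', [A(p,.04) for p in [(62,165),(328,65),(502,298),(252,485)]])
print('rim side', [B(p,.04) for p in [(60,240),(460,155),(555,398),(205,500),(110,480)]])
print('bar top scene',[A(p,.115) for p in [(150,200),(455,112)]], 'side',[B(p,.115) for p in [(258,92),(355,362)]])
print('chuck',atz(a,(519,385),0),'gb',atz(a,(282,363),.015),'riser',atz(a,(120,331),.02))
E
```

```text
[[-0.     0.246  0.969]
 [-0.     0.969 -0.246]
 [-1.    -0.    -0.   ]]
rim scene [array([0.4953, 0.0434, 0.04  ]), array([0.4092, 0.1578, 0.04  ]), array([0.5328, 0.2516, 0.04  ]), array([0.65  , 0.1561, 0.04  ])]
rim side [array([0.6412, 0.1563, 0.04  ]), array([0.4882, 0.0456, 0.04  ]), array([0.4085, 0.1553, 0.04  ]), array([0.5302, 0.2555, 0.04  ]), array([0.5709, 0.2611, 0.04  ])]
bar top scene [array([0.5666, 0.0963, 0.115 ]), array([0.4933, 0.2177, 0.115 ])] side [array([0.5668, 0.1002, 0.115 ]), array([0.4803, 0.2147, 0.115 ])]
chuck [ 7.17963554e-01  4.63579520e-01 -1.11022302e-16] gb [0.76490732 0.03887577 0.015     ] riser [ 0.76246702 -0.2758344   0.02      ]
```

Call:
send_rows(travel=[[3, -5.4, 0], [6, -10.8, 0], [9, -16.2, 0], [12, -21.6, 0], [15, -27, 0], [18, -32.4, 0], [21, -37.8, 0], [23.5, -42.3, 0]], rotation=[[0, 0, -5], [0, 0, -10], [0, 0, -15], [0, 0, -20], [0, 0, -25], [0, 0, -30], [0, 0, -35], [0, 0, -40]], jaw=[8.5, 8.5, 8.5, 8.5, 8.5, 8.5, 8.5, 8.5])

```text
clock: 2.8
tcp_pos: [0.3897, 0.1807, 0.405]
tcp_rot: [0.742, 1.44, -0.741]
contact_force: [0.7, 1.1, 0.9]
finger_gap: 0.994
```

```bash
python3 - <<'E'
from h import *
s=ctrl.sense(); print(s['clock'],s['tcp_pos'],s['tcp_rot'],s['qpos']); snap('wrist','w1.png')
E
```

```text
2.8 [0.38966065 0.18073445 0.40497232] [ 0.74169372  1.43992333 -0.7407909 ] [ 2.95118525e-01  2.18608692e-01  1.79866788e+00 -9.03578415e-05
  1.12343187e+00 -3.25153567e-01]
```

View pics/w1.png

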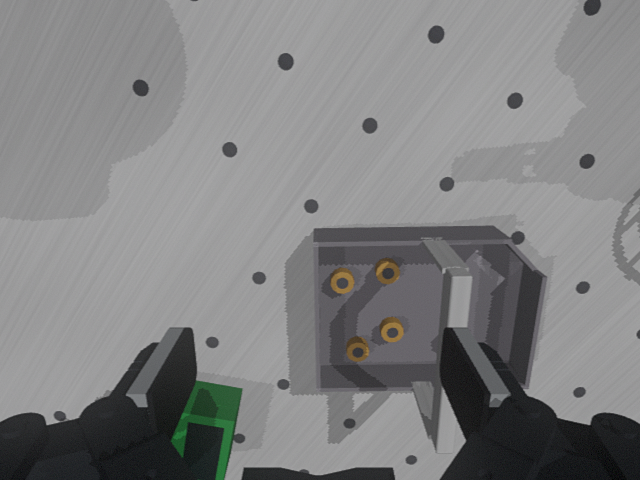

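Call:
send_rows(travel=[[2.5, -4.8, 0], [5, -9.6, 0], [7.5, -14.4, 0], [10, -19.2, 0], [12.6, -24, 0], [15.2, -28.8, 0], [17.7, -33.4, 0], [17.7, -33.4, 0]], rotation=[[0, 0, 0], [0, 0, 0], [0, 0, 0], [0, 0, 0], [0, 0, 0], [0, 0, 0], [0, 0, 0], [0, 0, 0]], jaw=[8.5, 8.5, 8.5, 8.5, 8.5, 8.5, 8.5, 8.5])

```text
clock: 3.85
tcp_pos: [0.5702, -0.1597, 0.4046]
tcp_rot: [0.747, 1.435, -0.748]
contact_force: [0.9, 0.3, -0.7]
finger_gap: 0.995
```

```bash
python3 - <<'E'
from h import *
s=ctrl.sense(); print(s['clock'],s['tcp_pos'],s['tcp_rot'],s['qpos']); snap('wrist','w2.png')
E
```

```text
3.85 [ 0.5702008  -0.15967283  0.40460592] [ 0.74735541  1.43454018 -0.74845447] [-3.73571481e-01  4.46464436e-01  1.43085757e+00 -1.09894272e-03
  1.26085213e+00 -9.84486400e-01]
```

View pics/w2.png

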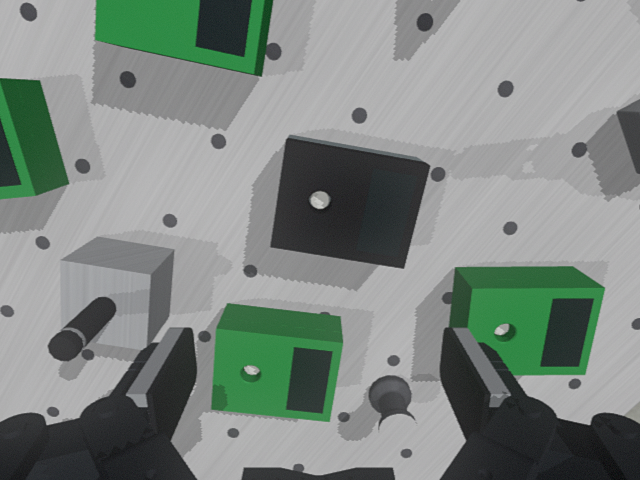

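```bash
python3 - <<'E'
from h import *
c=cal('wrist')
im=cv2.imread('pics/w2.png')
v=np.zeros((400,800,3),np.uint8)
v[:, :400]=cv2.resize(im[175:225,295:345],(400,400),interpolation=2); v[:,400:]=cv2.resize(im[230:355,45:170],(400,400),interpolation=2)
cv2.imwrite('pics/w2c.png',v)
m=np.float32([atz(c,p,.048)[:2] for p in [(289,136),(429,164),(404,268),(271,246)]])
print(m, m.mean(0), [np.linalg.norm(m[i]-m[(i+1)%4]) for i in range(4)])
x=((m[1]+m[2])-(m[0]+m[3]))/2; x/=np.linalg.norm(x); print('ang',np.degrees(np.arctan2(x[1],x[0])),'well from corners',m.mean(0)-.022*x)
for z in (.0385,.048): print(atz(c,(319.5,200),z))
E
```

```text
[[ 0.52071095 -0.12484609]
 [ 0.61789614 -0.08156032]
 [ 0.6552555  -0.15790999]
 [ 0.5565563  -0.2040712 ]] [ 0.5876047 -0.1420969] [np.float32(0.106389), np.float32(0.08499996), np.float32(0.1089605), np.float32(0.08695691)]
ang 24.542927 well from corners [ 0.5675924  -0.15123515]
[ 0.56794458 -0.15299524  0.0385    ]
[ 0.56663243 -0.15120681  0.048     ]
```

View pics/w2c.png

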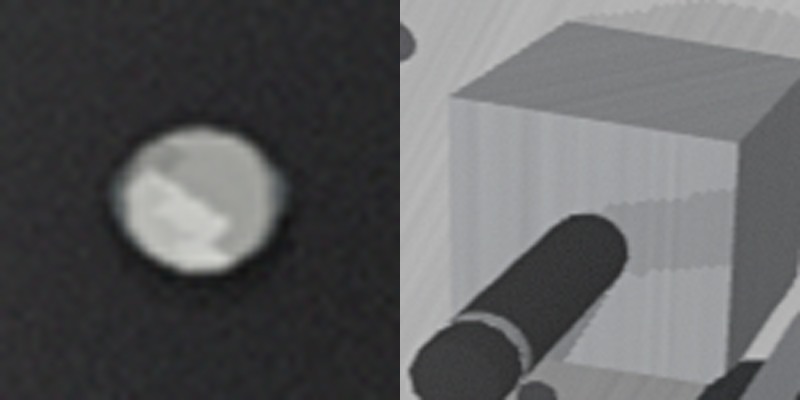

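```bash
python3 - <<'E'
from h import *
c=cal('wrist')
f=lambda p:((p[0]-400)/3.2+45,p[1]/3.2+230)
print('top',atz(c,f((466,368)),.122))
m=np.array([atz(c,f(p),.06)[:2] for p in [(450,97),(738,142),(728,383)]])
print(m,'centre',(m[0]+m[2])/2,[np.linalg.norm(m[i]-m[i+1]) for i in range(2)])
s=ctrl.sense(); print(s['tcp_pos'])
E
```

```text
top [ 0.47456875 -0.31567199  0.122     ]
[[ 0.42801427 -0.30355109]
 [ 0.49077578 -0.2739614 ]
 [ 0.52086939 -0.3362331 ]] centre [ 0.47444183 -0.31989209] [np.float64(0.06938700670546445), np.float64(0.06916205524694904)]
[ 0.56934902 -0.15799529  0.40457852]
```

Call:
send_rows(travel=[[-3, -5, -1], [-6, -10, -2], [-9, -15, -4], [-9.5, -16.1, -5], [-9.5, -16.1, -5], [-9.5, -16.1, -5]], rotation=[[0, 0, 0], [0, 0, 0], [0, 0, 0], [0, 0, 0], [0, 0, 0], [0, 0, 0]], jaw=[8.5, 8.5, 8.5, 8.5, 8.5, 8.5])

```text
clock: 4.65
tcp_pos: [0.4751, -0.3176, 0.3551]
tcp_rot: [0.746, 1.436, -0.746]
contact_force: [-0.4, 1.1, 0.5]
finger_gap: 0.993
```

```bash
python3 - <<'E'
from h import *
s=ctrl.sense(); c=cal('wrist');print(s['clock'],s['tcp_pos'],s['tcp_rot']); snap('wrist','w3.png')
print(proj(c,(.4743,-.319,.122)),proj(c,(.4743,-.319,.06)))
E
```

```text
4.65 [ 0.47509169 -0.31764239  0.35511092] [ 0.74609519  1.43600302 -0.7462982 ]
[314.25335203 270.74223295] [314.88422844 233.59662612]
```

View pics/w3.png

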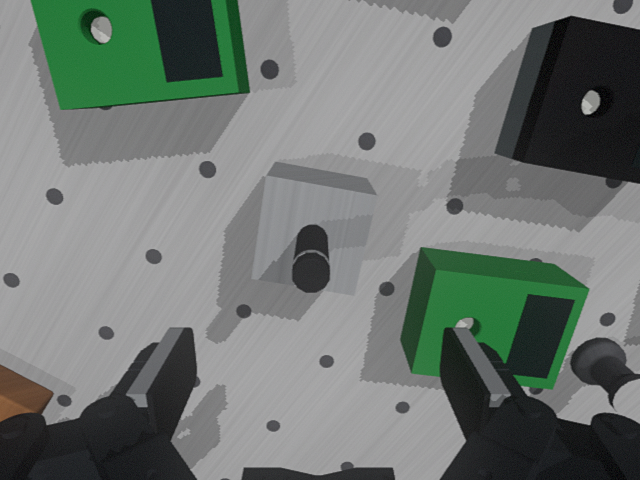

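```bash
python3 - <<'E'
from h import *
c=cal('wrist')
print(atz(c,(311,274),.122),atz(c,(313,236),.06),c and 0)
m=np.array([atz(c,p,.06)[:2] for p in [(266,177),(376,194),(355,295),(252,278)]])
print(m,m.mean(0)); s=ctrl.sense(); print(s['tcp_pos'],s['tcp_rot'])
im=cv2.imread('pics/w3.png'); cv2.imwrite('pics/w3c.png',cv2.resize(im[160:310,240:390],(600,600),interpolation=2))
E
```

```text
[ 0.47410854 -0.32150443  0.122     ] [ 0.47437958 -0.32112701  0.06      ] 0
[[ 0.42901607 -0.30656271]
 [ 0.49066862 -0.27610383]
 [ 0.52143507 -0.33905699]
 [ 0.45806699 -0.36845106]] [ 0.47479669 -0.32254365]
[ 0.47515357 -0.31769034  0.35520419] [ 0.74577297  1.43577747 -0.74617295]
```

View pics/w3c.png

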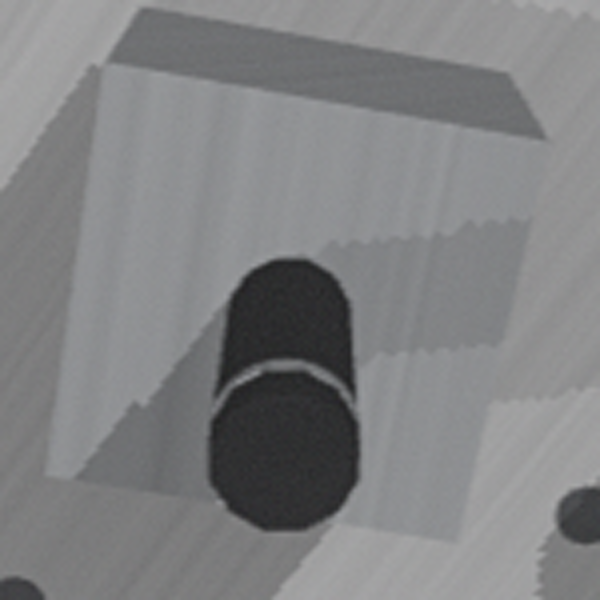

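Call:
send_rows(travel=[[-0.1, -0.3, -4], [-0.1, -0.3, -8], [-0.1, -0.3, -10.8], [-0.1, -0.3, -10.8], [-0.1, -0.3, -10.8], [-0.1, -0.3, -10.8], [-0.1, -0.3, -10.8], [-0.1, -0.3, -10.8]], rotation=[[0, 0, 0], [0, 0, 0], [0, 0, 0], [0, 0, 0], [0, 0, 0], [0, 0, 0], [0, 0, 0], [0, 0, 0]], jaw=[8.5, 8.5, 8.5, 8.5, 0, 0, 0, 0])

```text
clock: 5.7
tcp_pos: [0.4743, -0.3208, 0.2478]
tcp_rot: [0.746, 1.435, -0.746]
contact_force: [-1.8, 0.5, 8.9]
finger_gap: 0.217
```

Call:
send_rows(travel=[[0, 0, 0], [0, 0, 0], [0, 0, 0]], rotation=[[0, 0, 0], [0, 0, 0], [0, 0, 0]], jaw=[0, 0, 0])

```text
clock: 6.08
tcp_pos: [0.4743, -0.3208, 0.2479]
tcp_rot: [0.746, 1.435, -0.746]
contact_force: [-0.7, 0.7, 3.6]
finger_gap: 0.219
```

```bash
python3 - <<'E'
from h import *
s=ctrl.sense(); c=cal('wrist');print(s['clock'],s['tcp_pos'],s['tcp_rot'],s['finger_gap'],s['contact_force']); snap('wrist','w4.png')
E
```

```text
6.075 [ 0.47429636 -0.32081775  0.24791263] [ 0.74552872  1.43462877 -0.74629735] 0.21925579926774053 [-0.6675643   0.74766688  3.58832177]
```

View pics/w4.png

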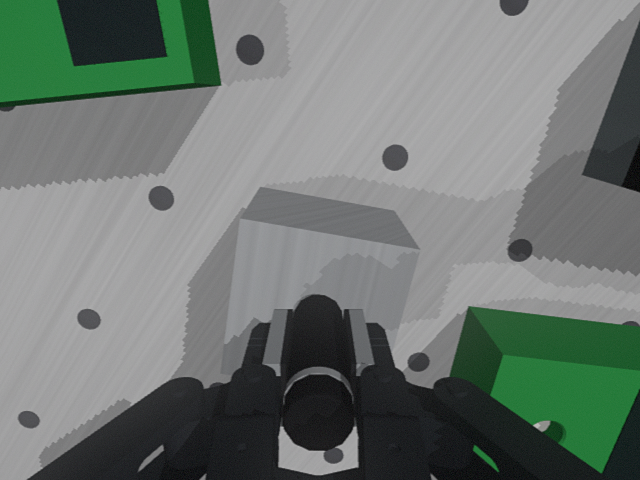

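Call:
send_rows(travel=[[0, 0, 4], [0, 0, 7], [2, 3.5, 8.5], [4.5, 8, 8.5], [7, 12.6, 8.5], [9.3, 16.9, 7], [9.3, 16.9, 5.5], [9.3, 16.9, 5.5]], rotation=[[0, 0, 0], [0, 0, 0], [0, 0, 0], [0, 0, 0], [0, 0, 0], [0, 0, 0], [0, 0, 0], [0, 0, 0]], jaw=[0, 0, 0, 0, 0, 0, 0, 0])

```text
clock: 7.12
tcp_pos: [0.5668, -0.1519, 0.3018]
tcp_rot: [0.745, 1.437, -0.747]
contact_force: [0.5, -0.9, -0.3]
finger_gap: 0.22
```

```bash
python3 - <<'E'
from h import *
s=ctrl.sense(); print(s['clock'],s['tcp_pos'],s['tcp_rot'],s['finger_gap'],s['contact_force'])
v=np.zeros((400,800,3),np.uint8)
w=cal('wrist');a=snap('scene','s5.png'); b=snap('side','d5.png'); w_=snap('wrist','w5.png')
print([ (proj(cal('scene'),(.567,-.152,.048))),proj(cal('side'),(.567,-.152,.048)), proj(w,(.567,-.152,.048))])
v[:,:400]=cv2.resize(a[200:300,165:265],(400,400),interpolation=2);v[:,400:]=cv2.resize(b[140:240,290:390],(400,400),interpolation=2)
cv2.imwrite('pics/c5.png',v[:,:,::-1])
E
```

```text
7.125 [ 0.56678856 -0.1518637   0.30176623] [ 0.74492949  1.43724138 -0.74660227] 0.2196069005675273 [ 0.4671758  -0.93721249 -0.2645806 ]
[array([213.63716995, 251.65253402]), array([337.45830804, 188.15757791]), array([317.81072698, 255.87999426])]
```

View pics/c5.png

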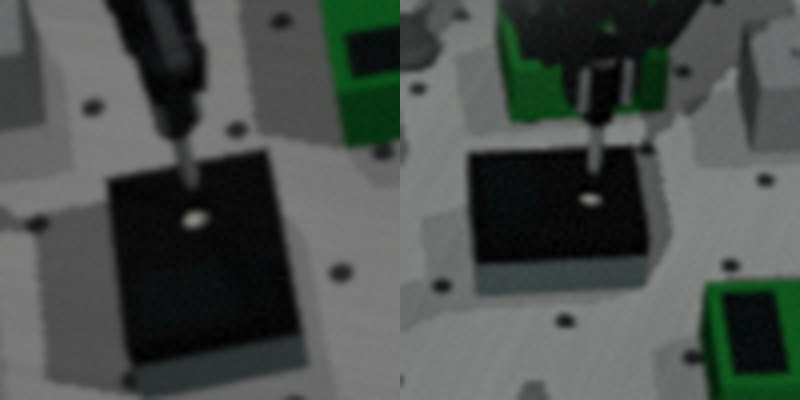

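View pics/w5.png

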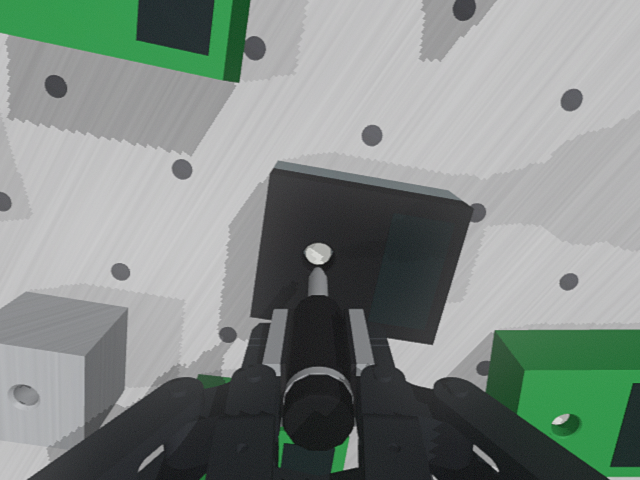

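```bash
python3 - <<'E'
from h import *
w=cal('wrist');P=lambda z:proj(w,(.567,-.152,z)); print(P(.0385),P(.048),P(.0679))
a,b=cal('scene'),cal('side')
print('tip side',proj(b,(.5668,-.1519,.0679)),'seen ~',(290+195/4,140+172/4),'scene',proj(a,(.5668,-.1519,.0679)),'seen',(165+193/4,200+186/4))
print('btn',proj(b,(.567,-.152,.0385)),(290+191/4,140+200/4),proj(a,(.567,-.152,.0385)),(165+195/4,200+218/4))
print('hole',atz(w,(25,395),.06))
im=cv2.imread('pics/w5.png'); cv2.imwrite('pics/w5c.png',cv2.resize(im[230:310,278:358],(640,600),interpolation=2))
E
```

```text
[317.71522064 246.48786209] [317.74035471 252.20685351] [317.7996673  265.70281025]
tip side [337.90863808 182.6584912 ] seen ~ (338.75, 183.0) scene [212.12422921 245.52640494] seen (213.25, 246.5)
btn [337.27608554 190.758699  ] (337.75, 190.0) [214.38072651 254.4817166 ] (213.75, 254.5)
hole [ 0.47477948 -0.32082256  0.06      ]
```

View pics/w5c.png

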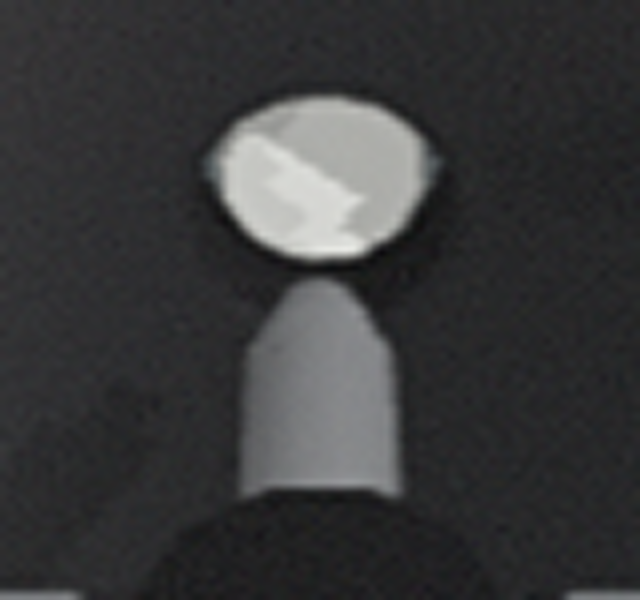

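Call:
send_rows(travel=[[0, 0, -1.2], [0, 0, -2.2], [0, 0, -2.9], [0, 0, -3.3], [0, 0, -3.5], [0, 0, -3.5], [0, 0, -3.5]], rotation=[[0, 0, 0], [0, 0, 0], [0, 0, 0], [0, 0, 0], [0, 0, 0], [0, 0, 0], [0, 0, 0]], jaw=[0, 0, 0, 0, 0, 0, 0])

```text
clock: 8.15
tcp_pos: [0.567, -0.1529, 0.2685]
tcp_rot: [0.746, 1.434, -0.747]
contact_force: [-1.6, -0.6, 3.5]
finger_gap: 0.216
```

Call:
send_rows(travel=[[0, 0, -0.2], [0, 0, -0.4], [0, 0, -0.4], [0, 0, -0.4]], rotation=[[0, 0, 0], [0, 0, 0], [0, 0, 0], [0, 0, 0]], jaw=[0, 0, 0, 0])

```text
clock: 8.65
tcp_pos: [0.5675, -0.153, 0.2667]
tcp_rot: [0.746, 1.431, -0.747]
contact_force: [-8.0, 1.0, 34.8]
finger_gap: 0.212
```

Call:
send_rows(travel=[[0, 0, 2], [0, 0, 5], [-1, -2, 7], [-3.5, -6.2, 7], [-6, -10.8, 7], [-8.3, -15, 7], [-9.3, -16.8, 7], [-9.3, -16.8, 7]], rotation=[[0, 0, 0], [0, 0, 0], [0, 0, 0], [0, 0, 0], [0, 0, 0], [0, 0, 0], [0, 0, 0], [0, 0, 0]], jaw=[0, 0, 0, 0, 0, 0, 0, 0])

```text
clock: 9.65
tcp_pos: [0.4741, -0.3218, 0.3366]
tcp_rot: [0.747, 1.43, -0.748]
contact_force: [1.4, 0.8, -1.0]
finger_gap: 0.218
```

Call:
send_rows(travel=[[0, 0, 0], [0, 0, 0]], rotation=[[0, 0, 0], [0, 0, 0]], jaw=[0, 0])

```text
clock: 9.9
tcp_pos: [0.4747, -0.3209, 0.3366]
tcp_rot: [0.747, 1.43, -0.747]
contact_force: [-1.3, -0.2, -0.4]
finger_gap: 0.22
```

```bash
python3 - <<'E'
from h import *
s=ctrl.sense(); print(s['clock'],s['tcp_pos'],s['tcp_rot'],s['finger_gap'],s['contact_force'])
v=np.zeros((400,800,3),np.uint8)
w_=snap('wrist','w6.png');w=cal('wrist');a=snap('scene','s6.png'); b=snap('side','d6.png')
v[:,:400]=cv2.resize(a[150:250,105:205],(400,400),interpolation=2);v[:,400:]=cv2.resize(b[90:190,340:440],(400,400),interpolation=2)
cv2.imwrite('pics/c6.png',v[:,:,::-1])
cv2.imwrite('pics/w6c.png',cv2.resize(w_[190:350,240:400],(640,600),interpolation=2)[:,:,::-1])
zt=s['tcp_pos'][2]-.2339; x,y=s['tcp_pos'][:2]
print(zt,proj(w,(x,y,zt)),proj(w,(.4748,-.3208,.06)),'scene',proj(cal('scene'),(x,y,zt)),'side',proj(cal('side'),(x,y,zt)))
E
```

```text
9.9 [ 0.47469234 -0.32085704  0.3366019 ] [ 0.74663727  1.4304183  -0.74688824] 0.22000555506422048 [-1.27791465 -0.18338864 -0.42148305]
0.10270190072978763 [316.14916589 266.86361047] [316.35234759 239.80819808] scene [147.51514423 190.23903651] side [392.11895049 140.12257683]
```

View pics/c6.png

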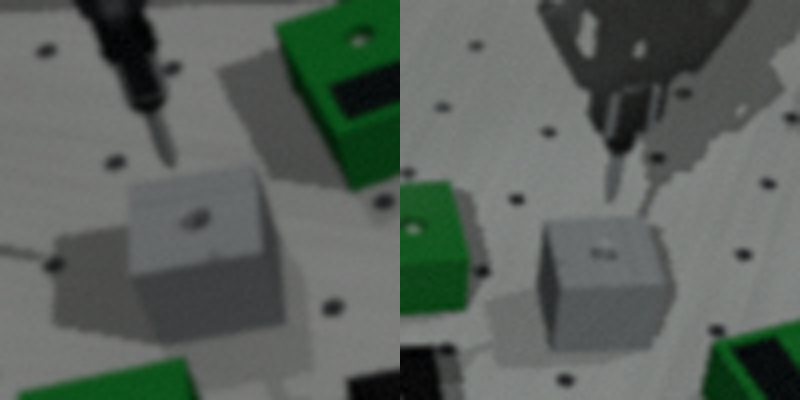

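View pics/w6c.png

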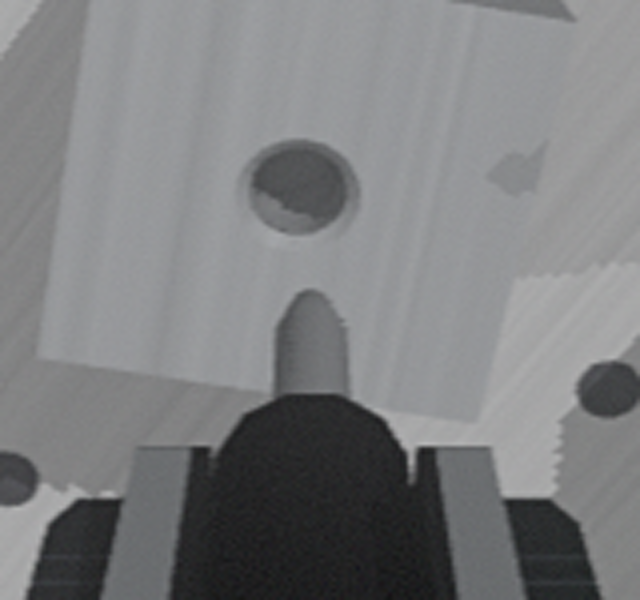

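Call:
send_rows(travel=[[0, -0.1, -2], [0, -0.1, -3.5], [0, -0.1, -4.5], [0, -0.1, -5.5], [0, -0.1, -6.5]], rotation=[[0, 0, 0], [0, 0, 0], [0, 0, 0], [0, 0, 0], [0, 0, 0]], jaw=[0, 0, 0, 0, 0])

```text
clock: 10.68
tcp_pos: [0.4746, -0.3222, 0.2712]
tcp_rot: [0.747, 1.43, -0.747]
contact_force: [0.3, 0.0, -1.1]
finger_gap: 0.219
```

Going in freely (tip about 37 mm above the bench, below the mouth at 60 mm, no force).

Call:
send_rows(travel=[[0, 0, -1], [0, 0, -2], [0, 0, -2.3], [0, 0, -2.3], [0, 0, -2.3]], rotation=[[0, 0, 0], [0, 0, 0], [0, 0, 0], [0, 0, 0], [0, 0, 0]], jaw=[0, 0, 0, 0, 0])

```text
clock: 11.3
tcp_pos: [0.4746, -0.3223, 0.2482]
tcp_rot: [0.747, 1.43, -0.747]
contact_force: [0.4, -0.4, -1.7]
finger_gap: 0.216
```

Call:
send_rows(travel=[[0, 0, -0.15], [0, 0, -0.2], [0, 0, -0.2]], rotation=[[0, 0, 0], [0, 0, 0], [0, 0, 0]], jaw=[0, 0, 0])

```text
clock: 11.68
tcp_pos: [0.4747, -0.3224, 0.2477]
tcp_rot: [0.746, 1.428, -0.747]
contact_force: [-6.9, 4.8, 25.7]
finger_gap: 0.218
```

Call:
send_rows(travel=[[0, 0, 0.0], [0, 0, 0], [0, 0, 0], [0, 0, 0], [0, 0, 0], [0, 0, 0]], rotation=[[0, 0, 0], [0, 0, 0], [0, 0, 0], [0, 0, 0], [0, 0, 0], [0, 0, 0]], jaw=[0, 4, 8.5, 8.5, 8.5, 8.5])

```text
clock: 12.42
tcp_pos: [0.4747, -0.3224, 0.2476]
tcp_rot: [0.746, 1.428, -0.747]
contact_force: [-0.4, 0.1, 0.2]
finger_gap: 0.994
```

Call:
send_rows(travel=[[0, 0, 0.5], [0, 0, 4], [0, 0, 8], [0, 0, 13], [0, 0, 16], [0, 0, 16]], rotation=[[0, 0, 0], [0, 0, 0], [0, 0, 0], [0, 0, 0], [0, 0, 0], [0, 0, 0]], jaw=[8.5, 8.5, 8.5, 8.5, 8.5, 8.5])

```text
clock: 13.18
tcp_pos: [0.475, -0.3226, 0.4104]
tcp_rot: [0.745, 1.424, -0.748]
contact_force: [-0.2, 0.6, 0.2]
finger_gap: 0.996
```

```bash
python3 - <<'E'
from h import *
s=ctrl.sense(); print(s['clock'],s['tcp_pos'],s['tcp_rot'],s['finger_gap'],s['contact_force'])
w=cal('wrist');snap('wrist','w7.png'); print(proj(w,(.4745,-.321,.122)),proj(w,(.4745,-.321,.06)))
E
```

```text
13.175 [ 0.47495694 -0.322552    0.41037149] [ 0.74479431  1.42364066 -0.74765912] 0.9961668489524701 [-0.2320671   0.62519983  0.21638571]
[316.10342152 228.63934042] [315.98223698 203.88719582]
```

View pics/w7.png

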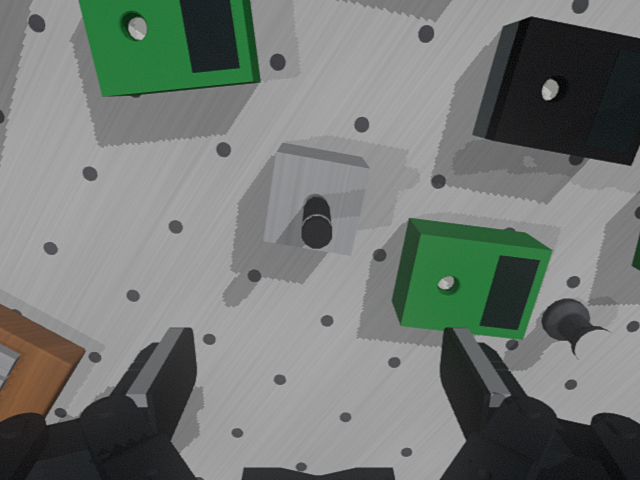

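```bash
python3 - <<'E'
from h import *
from scipy.spatial.transform import Rotation as Ro
s=ctrl.sense(); R=Ro.from_rotvec(s['tcp_rot']); M=R.as_matrix(); print(np.round(M,4))
th=np.arctan2(M[1,1],M[0,1]);print('theta',np.degrees(th))
c,sn=np.cos(th),np.sin(th); T=Ro.from_matrix(np.array([[0,c,sn],[0,sn,-c],[-1,0,0]])); print('fix deg',np.degrees((T*R.inv()).as_rotvec()))
E
```

```text
[[ 0.01    0.8185  0.5744]
 [-0.0066  0.5744 -0.8185]
 [-0.9999  0.0044  0.0111]]
theta 35.059785184515256
fix deg [0.37625139 0.57026329 0.00139025]
```

Call:
send_rows(travel=[[0.6, 6, 0], [1.3, 12, 0], [1.9, 18, 0], [2.6, 24, 0], [3.2, 30, 0], [3.9, 36, 0], [4.6, 42, 0], [5.2, 48, -1]], rotation=[[0, 0, 0], [0, 0, 0], [0, 0, 0], [0, 0, 0], [0, 0, 0], [0, 0, 0], [0, 0, 0], [0, 0, 0]], jaw=[8.5, 8.5, 8.5, 8.5, 8.5, 8.5, 8.5, 8.5])

```text
clock: 14.22
tcp_pos: [0.5265, 0.1597, 0.3981]
tcp_rot: [0.745, 1.426, -0.748]
contact_force: [1.5, -1.1, 0.1]
finger_gap: 0.994
```

Call:
send_rows(travel=[[0, 0, 0], [0, 0, 0]], rotation=[[0, 0, 0], [0, 0, 0]], jaw=[8.5, 8.5])

```text
clock: 14.48
tcp_pos: [0.5262, 0.1597, 0.3971]
tcp_rot: [0.744, 1.428, -0.748]
contact_force: [0.7, -0.7, 1.5]
finger_gap: 0.993
```

```bash
python3 - <<'E'
from h import *
from scipy.spatial.transform import Rotation as Ro
s=ctrl.sense(); print(s['clock'],s['tcp_pos'],s['tcp_rot'],s['qpos'])
R=Ro.from_rotvec(s['tcp_rot']); M=R.as_matrix()
th=np.arctan2(M[1,1],M[0,1]);print('theta',np.degrees(th))
c,sn=np.cos(th),np.sin(th); T=Ro.from_matrix(np.array([[0,c,sn],[0,sn,-c],[-1,0,0]])); print('fix deg',np.degrees((T*R.inv()).as_rotvec()))
w=cal('wrist');snap('wrist','w8.png'); np.save('w8.npy',np.array(w,dtype=object),allow_pickle=True)
E
```

```text
14.475 [0.52621742 0.15966504 0.39712583] [ 0.74367995  1.42803477 -0.74822944] [ 0.18854711  0.39498045  1.54425218 -0.00925651  1.19598693 -0.42092203]
theta 35.113282837911484
fix deg [0.41619727 0.45200023 0.00068302]
```

View pics/w8.png

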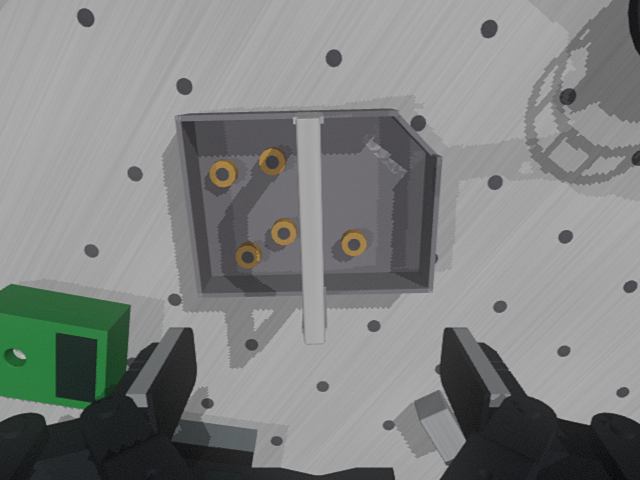

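```bash
python3 - <<'E'
from h import *
w=tuple(np.load('w8.npy',allow_pickle=True))
B=np.array([atz(w,p,.115)[:2] for p in [(298,118),(322,118),(303,344),(327,343)]])
print(B, 'centre',B.mean(0)); d=(B[0]+B[1]-B[2]-B[3])/2; print('len',np.linalg.norm(d),'yaw y',np.degrees(np.arctan2(d[1],d[0])),'width',np.linalg.norm(B[0]-B[1]),np.linalg.norm(B[2]-B[3]))
C=np.array([atz(w,p,.04)[:2] for p in [(179,115),(198,296),(434,292)]]); print(C,'c',(0,), [np.linalg.norm(C[i]-C[i+1]) for i in range(2)])
x=C[2]-C[1]; print('xyaw',np.degrees(np.arctan2(x[1],x[0])),'centre', (C[0]+C[2])/2)
im=cv2.imread('pics/w8.png'); cv2.imwrite('pics/w8c.png',cv2.resize(im[95:355,165:450],(800,730))[:600])
E
```

```text
[[0.47812653 0.21015809]
 [0.48905968 0.21784626]
 [0.56263356 0.09197394]
 [0.5753218  0.10181025]] centre [0.52628539 0.15544714]
len 0.14493203812735045 yaw y 126.09566862571985 width 0.013365687064893954 0.016054424649614794
[[0.40652519 0.15728486]
 [0.49008273 0.03919839]
 [0.64871447 0.15498434]] c (0,) [np.float64(0.1446591757007024), np.float64(0.1963935249896669)]
xyaw 36.12585632376307 centre [0.52761983 0.1561346 ]
```

View pics/w8c.png

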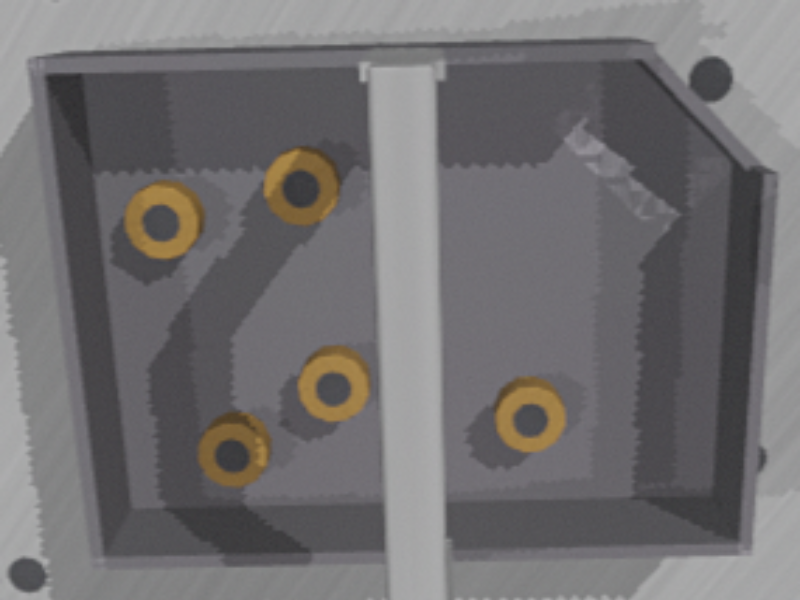

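Call:
send_rows(travel=[[0, -0.3, -4], [0.1, -0.35, -8], [0.1, -0.35, -12], [0.1, -0.35, -13.9], [0.1, -0.35, -13.9]], rotation=[[0.4, 0.45, 1], [0.4, 0.45, 1], [0.4, 0.45, 1], [0.4, 0.45, 1], [0.4, 0.45, 1]], jaw=[8.5, 8.5, 8.5, 8.5, 8.5])

```text
clock: 15.15
tcp_pos: [0.5271, 0.1541, 0.2574]
tcp_rot: [0.735, 1.444, -0.737]
contact_force: [0.2, 0.6, 0.4]
finger_gap: 0.995
```

Call:
send_rows(travel=[[0, 0, 0], [0, 0, 0], [0, 0, 0], [0, 0, 0], [0, 0, 0], [0, 0, 0], [0, 0, 0]], rotation=[[0, 0, 0], [0, 0, 0], [0, 0, 0], [0, 0, 0], [0, 0, 0], [0, 0, 0], [0, 0, 0]], jaw=[0, 0, 0, 0, 0, 0, 0])

```text
clock: 16.02
tcp_pos: [0.5272, 0.1542, 0.2579]
tcp_rot: [0.735, 1.444, -0.737]
contact_force: [-0.1, -1.0, 6.6]
finger_gap: 0.146
```

```bash
python3 - <<'E'
from h import *
s=ctrl.sense(); print(s['clock'],s['tcp_pos'],s['tcp_rot'],s['qpos'],s['finger_gap'],s['contact_force'])
snap('wrist','w9.png')
E
```

```text
16.025 [0.52716566 0.15415823 0.2579218 ] [ 0.73486513  1.44352365 -0.73685792] [ 1.75899637e-01  5.78313635e-01  1.68662967e+00 -5.72379159e-04
  8.78106784e-01 -4.51261451e-01] 0.1464324049257436 [-0.12475084 -0.99273443  6.64820336]
```

View pics/w9.png

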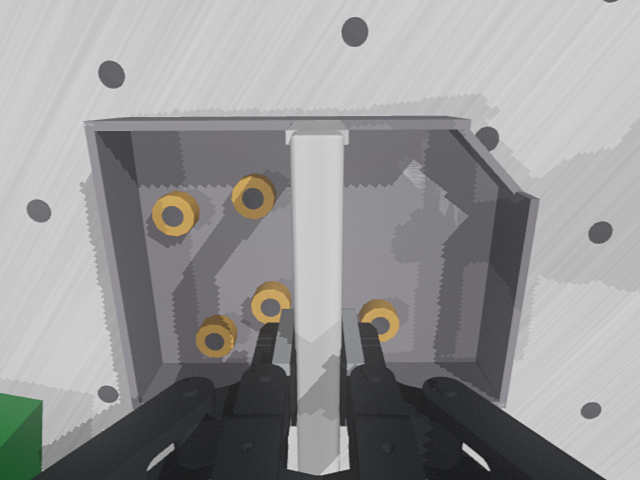

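Call:
send_rows(travel=[[0, 0, 0.7], [0, 0, 2], [0, 0, 4.5], [0, 0, 8], [0, 0, 12], [0, 0, 16], [0, 0, 19], [0, 0, 20]], rotation=[[0, 0, 0], [0, 0, 0], [0, 0, 0], [0, 0, 0], [0, 0, 0], [0, 0, 0], [0, 0, 0], [0, 0, 0]], jaw=[0, 0, 0, 0, 0, 0, 0, 0])

```text
clock: 17.08
tcp_pos: [0.527, 0.1542, 0.4601]
tcp_rot: [0.736, 1.441, -0.735]
contact_force: [-0.1, 0.7, -4.9]
finger_gap: 0.153
```

Call:
send_rows(travel=[[0, 0, 0], [0, 0, 0], [0, 0, 0]], rotation=[[0, 0, 0], [0, 0, 0], [0, 0, 0]], jaw=[0, 0, 0])

```text
clock: 17.45
tcp_pos: [0.5269, 0.1542, 0.4591]
tcp_rot: [0.735, 1.443, -0.736]
contact_force: [-1.1, -0.3, -3.9]
finger_gap: 0.153
```

```bash
python3 - <<'E'
from h import *
s=ctrl.sense(); print(s['clock'],s['tcp_pos'],s['tcp_rot'],s['qpos'],s['finger_gap'],s['contact_force'])
snap('wrist','w10.png'); a=snap('scene','s10.png')
E
```

```text
17.45 [0.52690983 0.1541668  0.45910138] [ 0.73539785  1.44255737 -0.73609856] [ 1.75979501e-01  3.35502709e-01  1.45580376e+00 -3.90515173e-04
  1.35049966e+00 -4.51479068e-01] 0.15306829177487624 [-1.13973788 -0.26418902 -3.9273745 ]
```

View pics/w10.png

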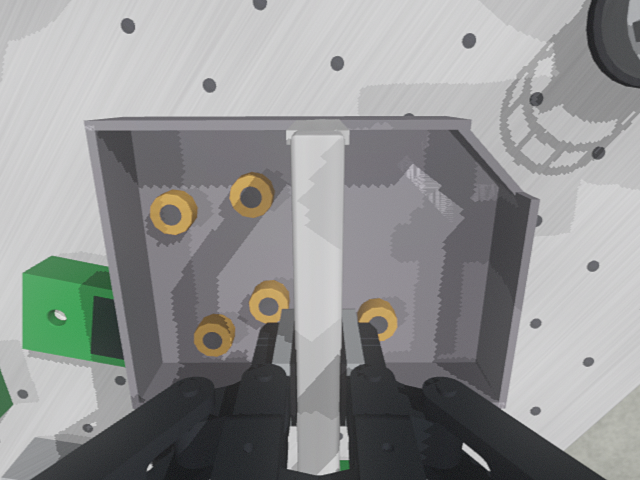

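View pics/s10.png

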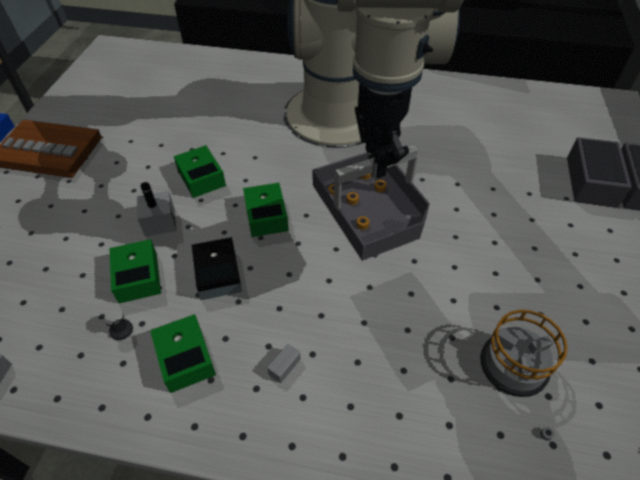

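Call:
send_rows(travel=[[0.1, 0.5, 0], [0.2, 1.1, 0], [0.2, 1.6, -0.1], [0.3, 2.1, -0.15], [0.4, 2.4, -0.2], [0.4, 2.7, -0.25], [0.5, 2.9, -0.3], [0.5, 3.2, -0.35]], rotation=[[-2, 0.3, 0], [-4, 0.6, 0], [-5.9, 0.9, 0], [-7.9, 1.2, 0], [-8.9, 1.4, 0], [-9.9, 1.6, 0], [-10.9, 1.7, 0], [-11.9, 1.9, 0]], jaw=[0, 0, 0, 0, 0, 0, 0, 0])

```text
clock: 18.55
tcp_pos: [0.5321, 0.1862, 0.4559]
tcp_rot: [0.565, 1.371, -0.887]
contact_force: [0.2, -0.4, -4.9]
finger_gap: 0.153
```

Call:
send_rows(travel=[[0, 0.25, 0], [0.1, 0.5, -0.1], [0.1, 0.75, -0.15], [0.15, 1, -0.25], [0.2, 1.25, -0.3], [0.25, 1.5, -0.4], [0.3, 1.75, -0.45], [0.3, 2, -0.55]], rotation=[[-1, 0.2, 0], [-2, 0.3, 0], [-3, 0.5, 0], [-4, 0.6, 0], [-5, 0.8, 0], [-6, 0.9, 0], [-7, 1.1, 0], [-8, 1.3, 0]], jaw=[0, 0, 0, 0, 0, 0, 0, 0])

```text
clock: 19.55
tcp_pos: [0.5351, 0.2064, 0.4504]
tcp_rot: [0.448, 1.317, -0.984]
contact_force: [0.1, 0.1, -4.7]
finger_gap: 0.156
```

```bash
python3 - <<'E'
from h import *
s=ctrl.sense(); print(s['clock'],s['tcp_pos'],s['tcp_rot'],s['qpos'],s['finger_gap'],s['contact_force'])
snap('wrist','w11.png')
E
```

```text
19.55 [0.53508465 0.20638458 0.45035937] [ 0.44771304  1.31687044 -0.98445197] [ 0.34976775  0.43199088  1.35144729 -0.30813195  1.53778583 -0.23947371] 0.15630428735808255 [ 0.0813927   0.12358727 -4.6513527 ]
```

View pics/w11.png

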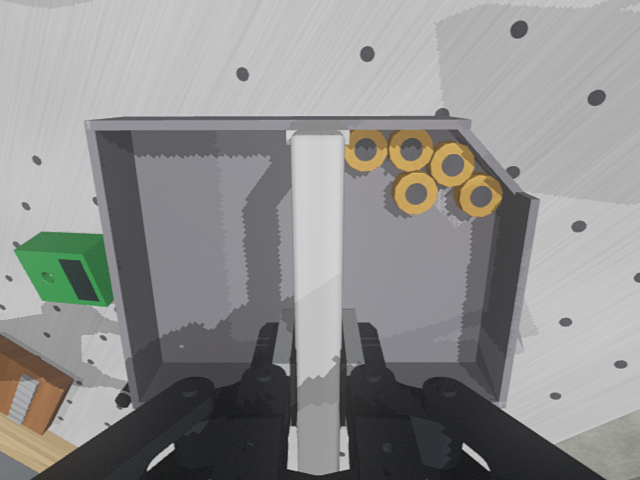

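```bash
python3 - <<'E'
from h import *
from scipy.spatial.transform import Rotation as Ro
s=ctrl.sense(); M=Ro.from_rotvec(s['tcp_rot']).as_matrix(); w=cal('wrist')
# tray axes: z=-toolx, x=tooly, y = z cross x
z=-M[:,0]; x=M[:,1]; y=np.cross(z,x); T=np.stack([x,y,z],1)
# bar held: grasp pt tcp z .258 with bar .105 above underside -> underside .258 below tcp
o=s['tcp_pos']+M[:,0]*.258
print('tilt',np.degrees(np.arccos(z[2])),'corner',o+T@[.094,.069,.004])
# calibrate by rim corners
for P in [(-.098,.073,.04),(.098,-.073,.04),(.064,.073,.04)]: print(proj(w,o+T@np.array(P)))
cam=T.T@(-w[3].T@w[4]-o)
def px(p,h):
    d=T.T@ray(w,p)[1]; return cam+d*(h-cam[2])/d[2]
for p in [(367,150),(411,149),(453,164),(415,193),(480,195)]:
    q=px(p,.016); print(np.round(q,4), np.linalg.norm(np.array([q[0],q[1],.010])-[.094,.069,.004]))
E
```

```text
tilt 20.35135502819145 corner [0.55549434 0.22334883 0.17190816]
[ 82.64270455 122.45264927]
[503.69705473 410.06238195]
[470.63683571 122.41530549]
[0.0238 0.0589 0.016 ] 0.07114804332372511
[0.0449 0.0594 0.016 ] 0.050348001647567
[0.0658 0.0522 0.016 ] 0.0333250587356327
[0.0484 0.0379 0.016 ] 0.055498710079331416
[0.0808 0.0369 0.016 ] 0.035221382161088034
```

Call:
send_rows(travel=[[0, 0, 0], [0, 0, 0], [0, 0, 0], [0, 0, 0], [0, 0, 0], [0, 0, 0]], rotation=[[0, 0, 0], [0, 0, 0], [0, 0, 0], [0, 0, 0], [0, 0, 0], [0, 0, 0]], jaw=[0, 0, 0, 0, 0, 0])

```text
clock: 20.35
tcp_pos: [0.5351, 0.2066, 0.4502]
tcp_rot: [0.447, 1.317, -0.985]
contact_force: [1.2, -0.1, -5.7]
finger_gap: 0.154
```

```bash
python3 - <<'E'
from h import *
s=ctrl.sense(); print(s['clock'],s['tcp_pos'],s['finger_gap'],s['contact_force'],abs(s['joint_velocities']).max())
snap('scene','s12.png'); w=snap('wrist','w12.png'); v=cv2.imread('pics/w11.png')[:,:,::-1]
print('wrist diff tray area',np.abs(w[120:300,100:520].astype(int)-v[120:300,100:520]).mean())
E
```

```text
20.35 [0.53505052 0.20659193 0.45015237] 0.15369694311217913 [ 1.20949753 -0.05745252 -5.69647645] 0.001327192922301112
wrist diff tray area 1.6240343915343916
```

View pics/s12.png

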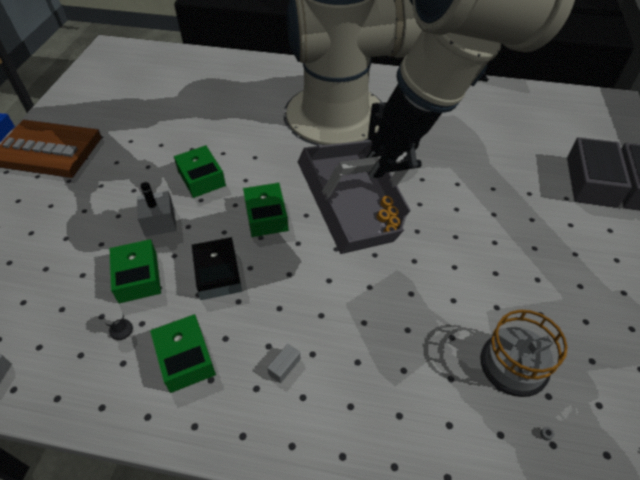

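View pics/w12.png

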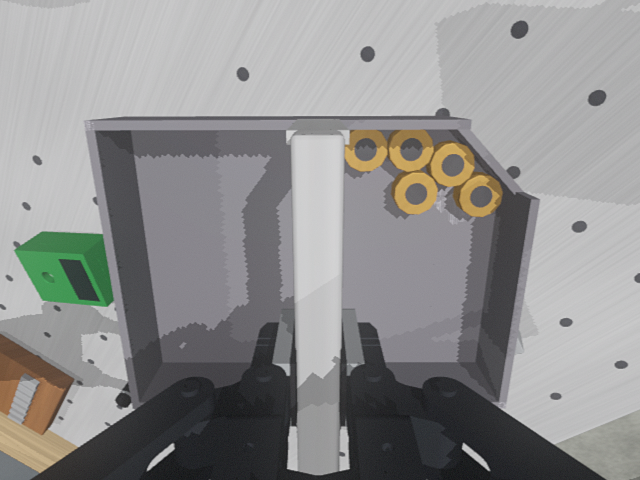

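The scene picture shows the tray held tilted in the air with five spacers at its corner near (390,213). The stylus is upright in its stand at (150,195), and the chuck, gauge block and riser have not moved. The wrist picture is unchanged: all five spacers are still.

```bash
python3 -c "
from workcell import ctrl
print(ctrl.sign_off())"
```

```text
the job is handed in; nothing more can be done
None
```

I did all three parts of the job and handed it in at about 20.5 s of the 72 s allowed. The hand-in gives no verdict, so I can't confirm it passed.

- **Reset button:** I pressed the grey, black-topped counter's button with the stylus tip. The push rose to about 35 N along the stylus. The tip stopped about 5–6 mm below the unpressed button height, where full travel is 4 mm, so I take it as fully down. I could not read the button's travel directly.
- **Stylus:** It went back into the stand's hole and I let go. The pictures afterwards show it upright.
- **Tray:** I lifted it 20 cm by its handle and tilted it 20° towards the pouring corner. That corner is now about 17 cm above the bench.
- **Spacers:** All five lie together, about 33–71 mm from the corner point against a 95 mm limit. They looked unchanged in two pictures 0.8 s apart, and the arm was still.
- **Bystanders:** The chuck, gauge block and riser look unmoved in the last picture.

- **Measurement disagreement:** The scene and side cameras differed by up to about 6 mm on positions, and the wrist camera was a few millimetres off near the well. I aligned by the wrist camera, comparing tip and target directly.
- **Sideways forces:** I saw about 8 N sideways while pressing, and 26 N downward when the stylus seated.

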